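# Slide the drip tray under the wet roller

### The arm

A 6-joint arm with a two-finger parallel gripper is mounted at the origin on the work surface. World frame = base frame: x ahead of the robot, y to its left, z up, the work surface at z = 0. Lengths are in mm, angles in rad, forces in N, time in s.
With the tool pointing down it reaches from about 350 to 775 mm from the base axis. Payload 5.5 kg.
Tool frame: the origin (TCP) lies midway between the tips of the shut fingers; the grasp point (between the pads) lies env.tcp_to_grasp behind it (env.tcp_to_grasp is the distance from the TCP to the grasp point, in mm); z points along the fingers, y is the line along which they close (so a half turn about z gives the same grasp; the last joint's range is limited). The gripper opens to 85 mm and grips with 20 to 120 N. Pads are 22 mm wide; open, the fingers measure 114 mm over their backs; the gripper's body (76 mm by 85 mm) begins 54 mm behind the grasp point. The pads swing forward as they close: fully open they stand 13 mm farther back than shut.
Start: joints at [1.027, 0.313, 0.046, 1.304, 0, 1.431], TCP at [225.955, 528.788, 231.323] pointing down, gripper open.
Joint ranges: [-2.76, 2.76], [-0.86, 1.69], [-1.03, 1.26], [-2.2, 2.34], [-1.47, 1.5], [-3.14, 3.14]. Speed limits (rad/s): [2.57, 2.57, 3.14, 3.14, 3.14, 3.14].

### API

Orientations are given as [roll, pitch, yaw] about the fixed x, y, z axes, in that order (R = Rz(yaw) Ry(pitch) Rx(roll)).
In Python, from cell import telemetry, viewer, job, env gives the robot as it stands.
- The arm moves only by the shell command python3 -m jog 'ROWS' [FORCE]. ROWS is JSON, a list of rows, each an object with "claw": the finger opening in m, from 0 to 0.0854; "dp": the shift along the tool's x, y, z in m, a list of three; "dr": the turn, a rotation vector about the tool's x, y, z in rad, a list of three. In form: [{"claw": claw, "dp": [x, y, z], "dr": [ax, ay, az]}, ...]. A call has 1 to 20 rows; each row is the pose to reach, as a shift and turn from the pose commanded when the call began, along the tool's axes at that moment; what a row does not reach only later rows make up. A row lasts 1/12 s, in which the tool goes at most 41.7 mm and 7.16 degrees, less where a joint would pass 70% of its speed; a pose out of reach is approached as far as the arm can. A call with a gripper value outside its range is refused whole. The fingers move at their own pace and stop on an object; FORCE is the grip in N (left out, the last holds). Time passes only in rows, so rows that repeat a pose let the fingers close. It gives the time, the measured TCP pose, the force, the opening and the grip force at its end, in the units of the state.
- telemetry.read_state(): the state, without advancing time (a new reading comes with each control period).
- viewer.read_camera(name): name is "scene" or "top" or "wrist"; returns a dict with "frame" (400x640x3 uint8, red, green, blue), "z_map" (400x640 float32, mm along the optical axis (not along the pixel's ray), 0 where there is no reading), "fx", "fy", "cx", "cy" (pixels), "k1" (the pictures are not rectified: a ray, as slopes to the right and down, at radius r is drawn at 1 + k1 r^2 times it, then the intrinsics apply), "rvec" (rotation vector, rad) and "tvec" (3), from world to camera coordinates, as OpenCV has them. Camera axes: x right, y down, z forward; pixel columns grow to the right and rows downward; lengths in mm; the calibration is good to about 2 mm. A picture is of the moment at which its call begins.
- job.close_job(): hands the job in; it is judged then, once.
The state is a dict: "time_s": time; "joints": joint angles; "joint_velocities": joint speeds; "effort": joint torques, N m; "ee_pos": TCP position; "tool_rot": TCP orientation; "force": force on the tool from outside, world axes, zero at the start; "moment": the same for the moment, N m; "grip_width": finger opening in mm; "finger_force": force on a finger pad.
Only numpy, scipy, OpenCV 4.12 (cv2) and the standard library are available. Lean on these libraries where they do the work, as an engineer would, in place of code of your own. Each camera call takes 0.05 s, during which the arm holds its last target. There are 200 camera calls.

### The job

A freshly painted roller hangs on the wall hook over the counter. Slide the drip tray flat along the counter, in between the two guide rails and under the roller, until it is all the way home against the back stop, then let go of it. The paint is wet, so nothing may touch the roller, and leave the other parts where they lie.

Things in the scene. Friction and masses are not known exactly. Their poses are not given: they have to be found in the camera images.
- tray: Loose shallow open drip tray of dark steel, about 0.45 kg: 190 mm long (its x axis), 120 mm wide (its y axis), 25 mm high, walls 4 mm thick, the same at both ends. It lies flat on the counter outside the bay's mouth, usually at an angle (up to 0.3 rad) and up to 50 mm off the bay's centreline. Origin: centre of its underside. Its +x points roughly into the bay.
- bay: Fixed drip bay with the roller on its hook. Origin: on the counter straight below the roller's axis; +x points into the bay, y across, z up. Two steel guide rails 25 mm high, 10 mm thick, inner faces at y = +-70 mm from x = -90 to +70 mm, flaring out at the mouth to y = +-90 mm at x = -120 mm. Back stop: 25 mm high, inner face at x = +70 mm.
- bay_home (a point): Fixed point on the counter, 25 mm in front of the bay's origin (bay x = -25 mm): where the centre of the tray's underside lies when the tray is home against the back stop; its rear end is then at bay x = -120 mm. Axes as the bay's.
- bay_hook (a point): Where the iron hook (8 mm bar, reaching out to bay x = -22 mm) leaves its upright grey panel, 285 mm above the counter. The panel stands behind the back stop: front face at bay x = +95 mm, 160 mm wide, 330 mm high. Axes as the bay's.
- roller: Conveyor roller, wet paint, not to be touched: an upright cylinder of 60 mm diameter and 150 mm length that hangs free on the hook and can swing. Its lower face is 51 mm above the counter, its upper end 208 mm, with a thin shaft and an eye up to the hook. Origin: at the hook, 258 mm above the counter on the roller's axis.
- axle: Bystander: loose steel hexagonal axle lying on the counter beside the bay, 200 mm long (x axis), 20 mm across flats. Origin: middle of its underside.
- ring: Bystander: loose ceramic bearing ring lying flat, outer diameter 90, bore 60, height 22 mm. Origin: centre of its underside.
- cap: Bystander: loose black plastic masking cap with a flange, 72 mm diameter, 43 mm high. Origin: centre of its underside.
- wingnut: Bystander: loose brass wing nut, about 65 mm over its wings (x axis), 35 mm high. Origin: centre of its underside.
Not all that is in view belongs to the job. Several things look just like the tray: the one meant starts farthest from the robot's base.

How it is judged (in metres and radians):
On the way:
1. the tray lies flat part of the way in between the rails (x of tray in the frame of bay between -0.135 and -0.04 m and y of tray in the frame of bay between -0.03 and 0.03 m and height (world z) of tray below 0.006 m), for 0.1 s.
At the end, for the whole second after the job is handed in: The tray rests flat on the counter between the rails, its end within 12 mm of home against the back stop (centre within 18 mm of the bay's centreline, within 0.16 rad of its direction), at rest; axle, ring, cap and wing nut each within 20 mm of where they lay (x of tray in the frame of bay between -0.037 and -0.015 m and y of tray in the frame of bay between -0.018 and 0.018 m and height (world z) of tray below 0.006 m and angle between tray's own z axis and vertical below 0.05 rad and angle between the x axis of tray and the x axis of bay, either way round below 0.16 rad and linear speed of tray below 0.01 m/s and distance of each of axle, ring, cap, wingnut from where it was at the start of the episode below 0.02 m); the robot touches nothing.
It fails at once if something touches the wet roller (contact force between roller and anything else above 0.3 N).
It fails at once if the tray is lifted or tipped off the counter (height (world z) of tray above 0.015 m or angle between tray's own z axis and vertical above 0.15 rad).
It fails at once if the axle, bearing ring, masking cap or wing nut is disturbed (moved over 20 mm) (distance of any of axle, ring, cap, wingnut from where it was at the start of the episode above 0.02 m).
It also fails if it takes over 51 s, if anything falls off the work surface, if the arm or the gripper's body presses on something with over 40 N, if the wrist force passes 120 N, or if a joint passes its speed limit or range.

## Working session

There is one attempt and no reset: what is moved stays moved. The work goes in short steps, Python scripts to look and compute and a shell command to move; the robot and the scene stay as the last step left them, time stands still between calls to the robot, and variables do not carry over. Pictures are saved under pics/ and viewed, at most 10 in all, crops included, and the job is handed in when it is done.

```bash
ls; mkdir -p pics
cat > h.py <<'E'
import numpy as np, cv2
from cell import telemetry, viewer, job, env
def cam(n):
    c=viewer.read_camera(n); c['R']=cv2.Rodrigues(np.array(c['rvec'],float))[0]; c['t']=np.array(c['tvec'],float).ravel(); return c
def rays(c,uv):
    uv=np.atleast_2d(np.array(uv,float)); d=np.c_[(uv[:,0]-c['cx'])/c['fx'],(uv[:,1]-c['cy'])/c['fy']]
    u=d.copy()
    for _ in range(20): u=d/(1+c['k1']*(u**2).sum(1,keepdims=True))
    return np.c_[u,np.ones(len(u))]
def onplane(c,uv,z):
    r=rays(c,uv)@c['R']; o=-c['R'].T@c['t']; return o+r*((z-o[2])/r[:,2])[:,None]
def bydepth(c,uv):
    uv=np.atleast_2d(uv); r=rays(c,uv); Z=c['z_map'][uv[:,1].astype(int),uv[:,0].astype(int)]
    return (r*Z[:,None]-c['t'])@c['R']
def proj(c,P):
    p=np.atleast_2d(P)@c['R'].T+c['t']; s=p[:,:2]/p[:,2:]; s=s*(1+c['k1']*(s**2).sum(1,keepdims=True)); return s*[c['fx'],c['fy']]+[c['cx'],c['cy']]
def save(n,im): cv2.imwrite('pics/'+n,im[:,:,::-1])
E
python3 - <<'E'
from h import *
s=telemetry.read_state(); print(s['time_s'],s['ee_pos'],s['tool_rot'],env.tcp_to_grasp)
for n in('top','scene'):
    c=cam(n); save(n+'1.png',c['frame']); print(n,-c['R'].T@c['t'],c['R'][2])
E
```

```text
pics
0.0 [225.66637472 528.33712654 230.43017609] [-3.13985936e+00 -2.40847265e-04  2.73783569e+00] 18.700000000000003
top [ 345.11533792   91.57343717 1263.8290763 ] [ 0.10934278  0.0172009  -0.99385526]
scene [1051.61578756   94.65321354 1003.57421536] [-0.57364339 -0.00339524 -0.81909812]
```

View pics/top1.png

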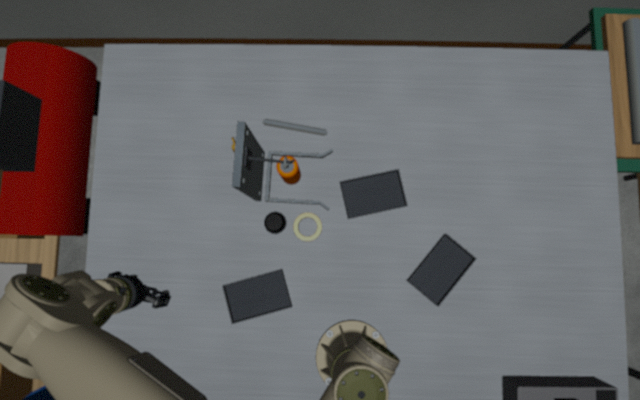

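View pics/scene1.png

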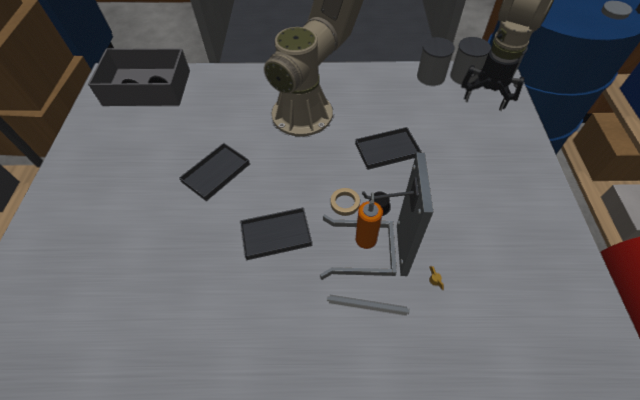

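The top view shows three trays: A (373,193), just outside the bay's mouth; B (441,269); C (257,296). The base is near (350,350). A is farthest from it and lies at the mouth (scene pixel (276,233)), so A is the one. The bay runs to the left in the top view, with the rails at rows 154 and 201, the ring at (307,227), the cap at (275,222) and the axle at (295,127).

Run:
```python
from h import *
out=[]
for n in('top','scene'):
    c=cam(n); f=c['frame']; hsv=cv2.cvtColor(f,cv2.COLOR_RGB2HSV)
    m=((hsv[:,:,2]<85)).astype(np.uint8)
    _,lab,st,ce=cv2.connectedComponentsWithStats(m)
    for i in range(1,len(st)):
        if 500<st[i,4]<6000:
            cn=max(cv2.findContours((lab==i).astype(np.uint8),0,1)[0],key=cv2.contourArea)
            P=onplane(c,cn[:,0],25)[:,:2]; r=cv2.minAreaRect(P.astype(np.float32))
            print(n,ce[i].round(),st[i,4],np.round(r[0],1),np.round(r[1],1),round(r[2],1), 'depthz',np.round(np.median(bydepth(c,cn[:,0].astype(int))[:,2]),1))
    v,u=np.mgrid[0:400,0:640]; X=bydepth(c,np.c_[u.ravel(),v.ravel()]).reshape(400,640,3)
    b=(X[:,:,2]>14)&(X[:,:,2]<34)&(abs(X[:,:,0]-480)<200)&(X[:,:,1]>0)&(X[:,:,1]<450)&(hsv[:,:,2]>85)
    _,lab,st,ce=cv2.connectedComponentsWithStats(b.astype(np.uint8))
    for i in range(1,len(st)):
        if st[i,4]>60:
            p=X[lab==i]; print(n,'comp',ce[i].round(),st[i],p.min(0).round(),p.max(0).round(),np.median(p,0).round())
    o=(hsv[:,:,0]<18)&(hsv[:,:,1]>180)&(X[:,:,2]>40)&(X[:,:,2]<230)
    p=X[o]; print(n,'orange',p.min(0).round(),p.max(0).round(),np.median(p,0).round())
    if n=='top':
        s=X[110:240,220:430]; z=np.clip(s[:,:,2],-10,60); save('crop.png',np.hstack([cv2.resize(f[110:240,220:430],None,fx=3,fy=3)]))
```

```text
top [630.  82.] 940 [ 884.7 -897.8] [ 27.7 422.3] 89.7 depthz -238.3
top [ 18. 129.] 3295 [ 679.2 1088.3] [378.9 141.7] 6.7 depthz -223.8
top [252. 166.] 1378 [590.8 322.5] [168.9 191.6] 60.7 depthz 268.2
top [630. 172.] 545 [ 539.7 -864.2] [ 71.4 187.8] 86.0 depthz -601.9
top [373. 193.] 2265 [499.6 -59.8] [117.6 188.6] 13.3 depthz 25.4
top [441. 269.] 2499 [ 270.7 -269.1] [122.4 188.9] 50.8 depthz 24.1
top [257. 296.] 2428 [178.6 292.1] [117.6 189.8] 16.9 depthz 25.0
top [348. 355.] 1785 [7.6 5.4] [179.4 261.8] 23.2 depthz 260.7
top [ 20. 387.] 1099 [-101.3  990.6] [101.6 178.3] 2.7 depthz -395.2
top [364. 388.] 747 [-74.7 -27.6] [ 83.8 142.7] 1.3 depthz 309.7
top [557. 385.] 1732 [ -74.6 -620.7] [ 67.1 345.6] 0.4 depthz 36.7
top comp [297. 154.] [268 149  65  10 225] [605.  70.  14.] [638. 273.  33.] [621. 184.  26.]
top comp [285. 193.] [265 162  65  49 374] [445.  76.  14.] [594. 278.  32.] [474. 240.  26.]
top comp [307. 227.] [293 213  29  29 369] [348. 100.  15.] [435. 187.  29.] [392. 143.  23.]
top orange [517. 165.  99.] [575. 220. 209.] [526. 184. 201.]
scene [399. 189.] 4200 [368.9 328.1] [519.  203.2] 11.5 depthz 42.8
scene [214. 171.] 2045 [ 278.8 -267. ] [135.9 195.3] 51.1 depthz 20.4
scene [  6. 187.] 524 [ 324.8 -888.5] [203.5  51.6] 25.1 depthz -547.7
scene [619. 215.] 893 [446.7 935. ] [ 58.3 183.6] 89.9 depthz -544.4
scene [275. 233.] 2652 [507.7 -58.8] [130.7 188.1] 13.3 depthz 23.6
scene [365. 232.] 808 [499.4 201.5] [244.2 108. ] 50.2 depthz 20.7
scene comp [345. 200.] [331 188  29  25 334] [349. 102.  16.] [440. 187.  28.] [397. 143.  22.]
scene comp [340. 220.] [323 214  34   9 100] [449.  78.  22.] [478. 174.  30.] [470. 127.  26.]
scene comp [374. 257.] [320 221  77  55 472] [472.  70.  18.] [638. 280.  31.] [618. 255.  26.]
scene comp [437. 277.] [431 268  13  22 107] [622. 366.  14.] [676. 391.  34.] [644. 379.  24.]
scene orange [430. 166.  45.] [580. 245. 210.] [572. 190. 166.]
```

View pics/crop.png

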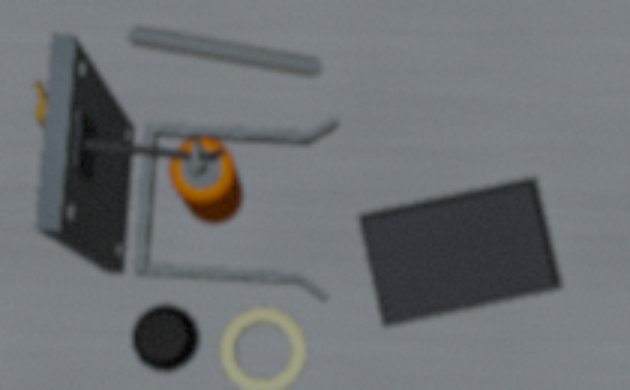

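The crop shows tray A with its corners at about (360,215), (535,180), (560,288) and (385,325), and it is not the base-side lookalikes. The rails run left to right, with the flares opening to the right towards it. Next I fit the frames and work out the move.

```bash
cat > fit.py <<'E'
from h import *
def fitcam(n):
    c=cam(n); f=c['frame']; hsv=cv2.cvtColor(f,cv2.COLOR_RGB2HSV)
    v,u=np.mgrid[0:400,0:640]; X=bydepth(c,np.c_[u.ravel(),v.ravel()]).reshape(400,640,3)
    b=(X[:,:,2]>20)&(X[:,:,2]<31)&(hsv[:,:,2]>85)&(hsv[:,:,1]<70)
    for nm,lo,hi in(('near',448,490),('far',600,640)):
        k=b&(X[:,:,0]>lo)&(X[:,:,0]<hi)&(X[:,:,1]>115)&(X[:,:,1]<240)
        vv,uu=np.nonzero(k); P=onplane(c,np.c_[uu,vv],25)
        q=np.polyfit(P[:,1],P[:,0],1); print(n,nm,len(P),'x@y=180',round(np.polyval(q,180),1),'slope',round(q[0],4))
    k=b&(X[:,:,0]>500)&(X[:,:,0]<600)&(X[:,:,1]>225)&(X[:,:,1]<295)
    vv,uu=np.nonzero(k); P=onplane(c,np.c_[uu,vv],25)
    if len(P)>20: print(n,'stop y@x545', np.round(np.polyval(np.polyfit(P[:,0],P[:,1],1),545),1),len(P), np.percentile(P[:,1],[5,95]).round())
E
python3 - <<'E'
from fit import *
fitcam('top'); fitcam('scene')
E
```

```text
top near 129 x@y=180 470.9 slope 0.041
top far 111 x@y=180 621.5 slope 0.0379
top stop y@x545 270.6 111 [265. 276.]
scene near 63 x@y=180 471.8 slope 0.0089
scene far 152 x@y=180 622.3 slope 0.0357
scene stop y@x545 271.7 134 [266. 277.]
```

Run:
```python
from h import *
# two-view triangulation of tray rim corners: rim height check
cs=[cam('top'),cam('scene')]
Q=[]
for c in cs:
    m=(cv2.cvtColor(c['frame'],cv2.COLOR_RGB2HSV)[:,:,2]<85).astype(np.uint8)
    _,lab,st,ce=cv2.connectedComponentsWithStats(m)
    T=proj(c,[[501,-59,20]])[0].astype(int); i=lab[T[1],T[0]]
    cn=max(cv2.findContours((lab==i).astype(np.uint8),0,1)[0],key=cv2.contourArea)
    P=onplane(c,cn[:,0],25)[:,:2].astype(np.float32); bx=cv2.boxPoints(cv2.minAreaRect(P)); bx=bx[np.argsort(np.arctan2(*(bx-bx.mean(0)).T))]
    print(bx.round(1).tolist()); Q.append(bx)
o=[-c['R'].T@c['t'] for c in cs]
for a,b in zip(*Q):
    d0=np.r_[a,25]-o[0]; d1=np.r_[b,25]-o[1]; s=np.linalg.lstsq(np.c_[d0,-d1],o[1]-o[0],rcond=None)[0]
    print('tri',((o[0]+s[0]*d0+o[1]+s[1]*d1)/2).round(1))
```

```text
[[463.8999938964844, -165.10000610351562], [420.6000061035156, 18.799999237060547], [535.2000122070312, 45.79999923706055], [578.5, -138.10000610351562]]
[[465.79998779296875, -165.39999389648438], [422.3999938964844, 17.600000381469727], [549.7000122070312, 47.79999923706055], [593.0, -135.1999969482422]]
tri [ 464.2 -165.9   22.3]
tri [420.8  18.   22.4]
tri [538.5  45.9   3.2]
tri [ 582.6 -141.3    2.8]
```

The tray's rim is at about 22-25 mm in both views. The rear wall's middle is near (521,-150) and its heading 103°. The bay heading is about 87.8° and its centreline is at x≈546 (at y=180). The stop's face is at y≈266, so the rear wall at home is at about (542,76). I'll first back away clear of the panel, then go over the rear wall.

```bash
python3 -m jog '[{"claw":0.04,"dp":[-0.34,-0.43,0],"dr":[0,0,-0.3]},{"claw":0.04,"dp":[-0.34,-0.43,0],"dr":[0,0,-0.3]},{"claw":0.04,"dp":[-0.34,-0.43,0],"dr":[0,0,-0.3]},{"claw":0.04,"dp":[-0.34,-0.43,0],"dr":[0,0,-0.3]},{"claw":0.04,"dp":[-0.34,-0.43,0],"dr":[0,0,-0.3]},{"claw":0.04,"dp":[-0.34,-0.43,0],"dr":[0,0,-0.3]},{"claw":0.04,"dp":[-0.34,-0.43,0],"dr":[0,0,-0.3]},{"claw":0.04,"dp":[-0.34,-0.43,0],"dr":[0,0,-0.3]},{"claw":0.04,"dp":[-0.34,-0.43,0],"dr":[0,0,-0.3]},{"claw":0.04,"dp":[-0.34,-0.43,0],"dr":[0,0,-0.3]},{"claw":0.04,"dp":[-0.34,-0.43,0],"dr":[0,0,-0.3]},{"claw":0.04,"dp":[-0.34,-0.43,0],"dr":[0,0,-0.3]},{"claw":0.04,"dp":[-0.34,-0.43,0],"dr":[0,0,-0.3]},{"claw":0.04,"dp":[-0.34,-0.43,0],"dr":[0,0,-0.3]},{"claw":0.04,"dp":[-0.34,-0.43,0],"dr":[0,0,-0.3]},{"claw":0.04,"dp":[-0.34,-0.43,0],"dr":[0,0,-0.3]},{"claw":0.04,"dp":[-0.34,-0.43,0],"dr":[0,0,-0.3]},{"claw":0.04,"dp":[-0.34,-0.43,0],"dr":[0,0,-0.3]}]'
```

```text
time_s: 1.9
ee_pos: [369.2, 1.2, 231.3]
tool_rot: [3.141, -0.0, 3.04]
force: [-0.1, 1.4, -0.7]
grip_width: 40.1
finger_force: 0.0
```

```bash
python3 -m jog '[{"claw":0.04,"dp":[-0.166,-0.133,0.11],"dr":[0,0,-0.335]},{"claw":0.04,"dp":[-0.166,-0.133,0.11],"dr":[0,0,-0.335]},{"claw":0.04,"dp":[-0.166,-0.133,0.11],"dr":[0,0,-0.335]},{"claw":0.04,"dp":[-0.166,-0.133,0.11],"dr":[0,0,-0.335]},{"claw":0.04,"dp":[-0.166,-0.133,0.11],"dr":[0,0,-0.335]},{"claw":0.04,"dp":[-0.166,-0.133,0.11],"dr":[0,0,-0.335]},{"claw":0.04,"dp":[-0.166,-0.133,0.11],"dr":[0,0,-0.335]},{"claw":0.04,"dp":[-0.166,-0.133,0.11],"dr":[0,0,-0.335]},{"claw":0.04,"dp":[-0.166,-0.133,0.11],"dr":[0,0,-0.335]},{"claw":0.04,"dp":[-0.166,-0.133,0.11],"dr":[0,0,-0.335]}]'
python3 - <<'E'
from h import *
c=cam('wrist'); f=c['frame'].copy(); s=telemetry.read_state(); print(s['ee_pos'],s['tool_rot'],-c['R'].T@c['t'])
for P in([464,-165.5,24],[421,18.5,24],[537,46,24],[579,-138,24],[520.8,-149.7,24]):
    q=proj(c,[P])[0]; print(q.round()); cv2.circle(f,tuple(int(x) for x in q),3,(255,0,0),-1)
save('w1.png',f)
E
```

```text
time_s: 2.73
ee_pos: [520.7, -148.0, 122.1]
tool_rot: [3.141, 0.0, -2.908]
force: [-0.1, -0.3, 0.1]
grip_width: 39.8
finger_force: 0.0
[ 520.75716703 -148.18475531  122.31151934] [-3.14125401e+00  8.20978648e-04 -2.90833117e+00] [ 442.46209307 -166.80454172  264.27732415]
[315. 130.]
[564. 132.]
[531. 271.]
[316. 269.]
[318. 205.]
```

View pics/w1.png

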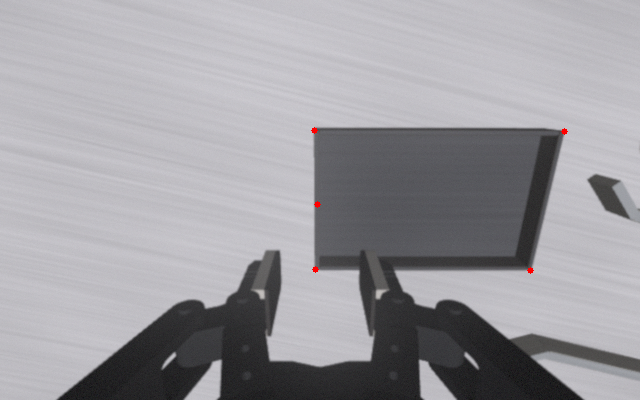

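The wrist view shows the rim corners at (315,130), (564,132), (531,271) and (316,269), right on my predictions. The fingers at about (270,280) and (370,280) straddle the rear wall at column 317. I'll descend and grip.

```bash
python3 -m jog '[{"claw":0.04,"dp":[0,0,0.04],"dr":[0,0,0]},{"claw":0.04,"dp":[0,0,0.08],"dr":[0,0,0]},{"claw":0.04,"dp":[0,0,0.1],"dr":[0,0,0]},{"claw":0.04,"dp":[0,0,0.112],"dr":[0,0,0]},{"claw":0.04,"dp":[0,0,0.112],"dr":[0,0,0]},{"claw":0.0,"dp":[0,0,0.112],"dr":[0,0,0]},{"claw":0.0,"dp":[0,0,0.112],"dr":[0,0,0]},{"claw":0.0,"dp":[0,0,0.112],"dr":[0,0,0]},{"claw":0.0,"dp":[0,0,0.112],"dr":[0,0,0]},{"claw":0.0,"dp":[0,0,0.112],"dr":[0,0,0]},{"claw":0.0,"dp":[0,0,0.112],"dr":[0,0,0]},{"claw":0.0,"dp":[0,0,0.112],"dr":[0,0,0]},{"claw":0.0,"dp":[0,0,0.112],"dr":[0,0,0]}]' 50
```

```text
time_s: 3.87
ee_pos: [522.4, -150.2, 11.3]
tool_rot: [-3.14, 0.003, -2.91]
force: [-0.8, 2.0, 7.5]
grip_width: 2.7
finger_force: 52.0
```

The wall is gripped. I'll turn the tray into line with the bay, still outside the mouth.

```bash
python3 -m jog '[{"claw":0,"dp":[-0.002,0.001,0],"dr":[0,0,0.034]},{"claw":0,"dp":[-0.004,0.002,0],"dr":[0,0,0.068]},{"claw":0,"dp":[-0.006,0.003,0],"dr":[0,0,0.101]},{"claw":0,"dp":[-0.008,0.004,0],"dr":[0,0,0.135]},{"claw":0,"dp":[-0.01,0.005,0],"dr":[0,0,0.168]},{"claw":0,"dp":[-0.012,0.006,0],"dr":[0,0,0.202]},{"claw":0,"dp":[-0.014,0.007,0],"dr":[0,0,0.236]},{"claw":0,"dp":[-0.014,0.007,0],"dr":[0,0,0.269]},{"claw":0,"dp":[-0.014,0.007,0],"dr":[0,0,0.269]},{"claw":0,"dp":[-0.014,0.007,0],"dr":[0,0,0.269]}]'
cat > tr.py <<'E'
from h import *
def tray(n='top'):
    c=cam(n); m=(cv2.cvtColor(c['frame'],cv2.COLOR_RGB2HSV)[:,:,2]<85).astype(np.uint8)
    T=None; v,u=np.mgrid[0:400,0:640]; P=onplane(c,np.c_[u.ravel(),v.ravel()],25).reshape(400,640,3)
    D=bydepth(c,np.c_[u.ravel(),v.ravel()]).reshape(400,640,3)
    m=m.astype(bool)&(abs(P[:,:,0]-520)<110)&(P[:,:,1]>-250)&(P[:,:,1]<300)&(D[:,:,2]<34)&(D[:,:,2]>-12)
    m=cv2.morphologyEx(m.astype(np.uint8),cv2.MORPH_OPEN,np.ones((3,3)))
    return c,m,P
E
python3 - <<'E'
from tr import *
c,m,P=tray(); _,lab,st,ce=cv2.connectedComponentsWithStats(m)
for i in range(1,len(st)):
    if st[i,4]>300:
        cn=max(cv2.findContours((lab==i).astype(np.uint8),0,1)[0],key=cv2.contourArea)[:,0]
        print(st[i],cv2.minAreaRect(P[cn[:,1],cn[:,0],:2].astype(np.float32)))
save('t2.png',cv2.resize(c['frame'][100:260,220:480],None,fx=3,fy=3))
E
```

```text
time_s: 4.7
ee_pos: [533.9, -140.2, 11.3]
tool_rot: [-3.14, 0.002, 3.104]
force: [-2.3, -0.4, 8.0]
grip_width: 2.4
finger_force: 52.2
[ 339  162   60   40 1995] ((535.3555908203125, -46.25836944580078), (184.6318359375, 119.4057388305664), 88.34303283691406)
```

View pics/t2.png

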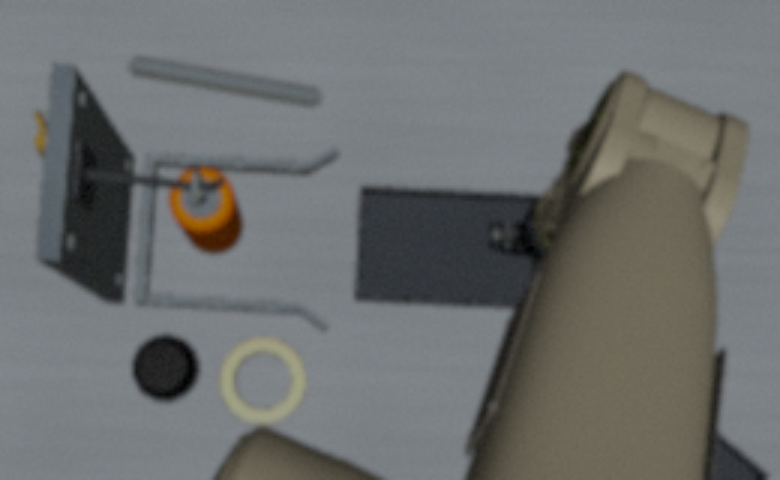

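The tray (left end at columns 357-360, rows 187-300 of the crop) is now parallel to the rails and centred within about 2 mm. The wrist sits on the far side from the roller. I'll slide it in.

```bash
python3 -m jog '[{"claw":0,"dp":[-0.001,0.008,0],"dr":[0,0,0]},{"claw":0,"dp":[-0.002,0.018,0],"dr":[0,0,0]},{"claw":0,"dp":[-0.002,0.028,0],"dr":[0,0,0]},{"claw":0,"dp":[-0.002,0.038,0],"dr":[0,0,0]},{"claw":0,"dp":[-0.002,0.048,0],"dr":[0,0,0]},{"claw":0,"dp":[-0.002,0.058,0],"dr":[0,0,0]},{"claw":0,"dp":[-0.002,0.068,0],"dr":[0,0,0]},{"claw":0,"dp":[-0.002,0.078,0],"dr":[0,0,0]},{"claw":0,"dp":[-0.002,0.088,0],"dr":[0,0,0]},{"claw":0,"dp":[-0.002,0.098,0],"dr":[0,0,0]},{"claw":0,"dp":[-0.002,0.108,0],"dr":[0,0,0]},{"claw":0,"dp":[-0.002,0.118,0],"dr":[0,0,0]},{"claw":0,"dp":[-0.002,0.128,0],"dr":[0,0,0]},{"claw":0,"dp":[-0.002,0.138,0],"dr":[0,0,0]},{"claw":0,"dp":[-0.002,0.148,0],"dr":[0,0,0]},{"claw":0,"dp":[-0.002,0.156,0],"dr":[0,0,0]},{"claw":0,"dp":[-0.002,0.164,0],"dr":[0,0,0]},{"claw":0,"dp":[-0.002,0.172,0],"dr":[0,0,0]},{"claw":0,"dp":[-0.002,0.18,0],"dr":[0,0,0]},{"claw":0,"dp":[-0.002,0.18,0],"dr":[0,0,0]}]'
python3 - <<'E'
from h import *
c=cam('top'); save('t3.png',cv2.resize(c['frame'][100:260,220:480],None,fx=3,fy=3))
E
```

```text
time_s: 6.42
ee_pos: [543.8, 40.6, 11.4]
tool_rot: [-3.141, 0.004, 3.104]
force: [0.3, -1.8, 8.0]
grip_width: 2.6
finger_force: 52.1
```

View pics/t3.png

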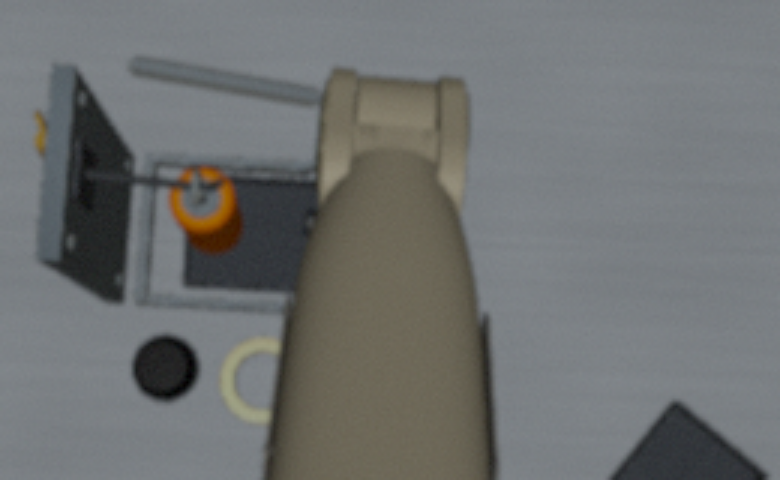

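The tray is in between the rails (rows 178-290 against the rail inner faces at about 170-295), with its front end at column 185 and the stop's face at about 155. I'll check the wrist's clearance to the roller before the last stretch.

Run:
```python
from h import *
for n in('top','scene'):
    c=cam(n); v,u=np.mgrid[0:400,0:640]; D=bydepth(c,np.c_[u.ravel(),v.ravel()])
    hs=cv2.cvtColor(c['frame'],cv2.COLOR_RGB2HSV).reshape(-1,3)
    o=(hs[:,0]<18)&(hs[:,1]>180)&(D[:,2]>60)&(D[:,0]>450)&(D[:,1]<260); print(n,'roller min y',np.percentile(D[o,1],3))
    for a,b in((60,120),(120,180),(180,240),(240,300),(300,400)):
        k=(D[:,2]>a)&(D[:,2]<b)&(D[:,0]>480)&(D[:,0]<640)&(D[:,1]<155)&(D[:,1]>-60)
        if k.sum()>5: print(n,a,'robot max y',np.percentile(D[k,1],98).round(),k.sum())
```

```text
top roller min y 165.65418643724541
top 60 robot max y 100.0 26
scene roller min y 166.4271938753592
scene 60 robot max y 100.0 429
scene 120 robot max y 80.0 245
scene 180 robot max y 77.0 414
scene 240 robot max y 74.0 258
scene 300 robot max y 83.0 1415
```

The nearest robot point will be about 29 mm short of the roller at home, which is fine. I'll push in slowly and watch the force.

```bash
python3 -m jog '[{"claw":0,"dp":[0,0.006,0],"dr":[0,0,0]},{"claw":0,"dp":[0,0.012,0],"dr":[0,0,0]},{"claw":0,"dp":[0,0.018,0],"dr":[0,0,0]},{"claw":0,"dp":[0,0.023,0],"dr":[0,0,0]},{"claw":0,"dp":[0,0.027,0],"dr":[0,0,0]},{"claw":0,"dp":[0,0.029,0],"dr":[0,0,0]},{"claw":0,"dp":[0,0.03,0],"dr":[0,0,0]},{"claw":0,"dp":[0,0.031,0],"dr":[0,0,0]},{"claw":0,"dp":[0,0.032,0],"dr":[0,0,0]},{"claw":0,"dp":[0,0.032,0],"dr":[0,0,0]}]'
python3 -m jog '[{"claw":0,"dp":[0,0.001,0],"dr":[0,0,0]},{"claw":0,"dp":[0,0.002,0],"dr":[0,0,0]},{"claw":0,"dp":[0,0.003,0],"dr":[0,0,0]},{"claw":0,"dp":[0,0.003,0],"dr":[0,0,0]}]'
```

```text
time_s: 7.4
ee_pos: [544.8, 71.0, 11.3]
tool_rot: [-3.139, 0.004, 3.103]
force: [0.3, -5.3, 7.6]
grip_width: 2.3
finger_force: 52.2
time_s: 7.73
ee_pos: [545.0, 73.9, 11.3]
tool_rot: [-3.139, 0.004, 3.103]
force: [0.1, -6.0, 8.4]
grip_width: 2.3
finger_force: 52.2
```

```bash
python3 -m jog '[{"claw":0,"dp":[0,0.001,0],"dr":[0,0,0]},{"claw":0,"dp":[0,0.002,0],"dr":[0,0,0]},{"claw":0,"dp":[0,0.003,0],"dr":[0,0,0]},{"claw":0,"dp":[0,0.003,0],"dr":[0,0,0]}]'
python3 -m jog '[{"claw":0,"dp":[0,0.001,0],"dr":[0,0,0]},{"claw":0,"dp":[0,0.002,0],"dr":[0,0,0]},{"claw":0,"dp":[0,0.002,0],"dr":[0,0,0]}]'
```

```text
time_s: 8.07
ee_pos: [545.1, 76.9, 11.3]
tool_rot: [-3.139, 0.004, 3.103]
force: [-0.4, -6.1, 8.3]
grip_width: 2.4
finger_force: 52.2
time_s: 8.32
ee_pos: [545.1, 77.2, 11.3]
tool_rot: [-3.135, 0.004, 3.102]
force: [0.4, -11.5, 9.5]
grip_width: 2.4
finger_force: 52.3
```

The advance stopped at y=77 with a rise in force, so the tray is against the stop, as predicted. I'll ease off, open a little, and lift straight up.

```bash
python3 -m jog '[{"claw":0,"dp":[0,-0.001,-0.001],"dr":[0,0,0]},{"claw":0.016,"dp":[0,-0.001,-0.001],"dr":[0,0,0]},{"claw":0.016,"dp":[0,-0.001,-0.001],"dr":[0,0,0]},{"claw":0.016,"dp":[0,-0.001,-0.001],"dr":[0,0,0]},{"claw":0.016,"dp":[0,-0.001,-0.001],"dr":[0,0,0]},{"claw":0.016,"dp":[0,-0.001,-0.001],"dr":[0,0,0]}]'
```

```text
time_s: 8.82
ee_pos: [543.0, 79.5, 10.2]
tool_rot: [3.141, -0.0, 3.104]
force: [-0.8, -0.2, 0.0]
grip_width: 16.3
finger_force: 0.0
```

```bash
python3 -m jog '[{"claw":0.016,"dp":[0,0,-0.008],"dr":[0,0,0]},{"claw":0.016,"dp":[0,0,-0.02],"dr":[0,0,0]},{"claw":0.016,"dp":[0,0,-0.035],"dr":[0,0,0]},{"claw":0.016,"dp":[0,0,-0.045],"dr":[0,0,0]},{"claw":0.016,"dp":[0,-0.03,-0.06],"dr":[0,0,0]},{"claw":0.016,"dp":[0,-0.06,-0.06],"dr":[0,0,0]},{"claw":0.016,"dp":[0,-0.1,-0.08],"dr":[0,0,0]},{"claw":0.016,"dp":[0,-0.14,-0.08],"dr":[0,0,0]},{"claw":0.016,"dp":[0,-0.18,-0.1],"dr":[0,0,0]},{"claw":0.016,"dp":[0,-0.22,-0.1],"dr":[0,0,0]},{"claw":0.016,"dp":[0,-0.25,-0.1],"dr":[0,0,0]},{"claw":0.016,"dp":[0,-0.25,-0.1],"dr":[0,0,0]}]'
python3 - <<'E'
from tr import *
for n in('top','scene'):
    c,m,P=tray(n); k=(P[:,:,1]>40)&(P[:,:,1]<215)&(m>0)&(abs(P[:,:,0]-545)<68)
    for y in(90,105,120,135,150): 
        q=P[k&(abs(P[:,:,1]-y)<4)]; print(n,y,'x',np.percentile(q[:,0],[1,99]).round(1) if len(q) else 0)
    q=P[k]; print('rear y',np.percentile(q[:,1],.5).round(1))
    save('f_'+n+'.png',cv2.resize(c['frame'][100:300,200:480] if n=='top' else c['frame'][130:330,200:480],None,fx=2.8,fy=2.8))
E
```

```text
time_s: 9.82
ee_pos: [534.7, -176.9, 111.5]
tool_rot: [-3.138, 0.003, 3.098]
force: [1.0, -0.4, -0.8]
grip_width: 16.4
finger_force: 0.0
top 90 x [485.4 602.7]
top 105 x [485.1 602.5]
top 120 x [487.6 602.6]
top 135 x [487.8 605.2]
top 150 x [487.5 604.9]
rear y 77.8
scene 90 x [487.7 611.4]
scene 105 x [478.4 612. ]
scene 120 x [478.8 612.2]
scene 135 x [478.1 612.3]
scene 150 x [478.3 612.4]
rear y 75.1
```

View pics/f_top.png

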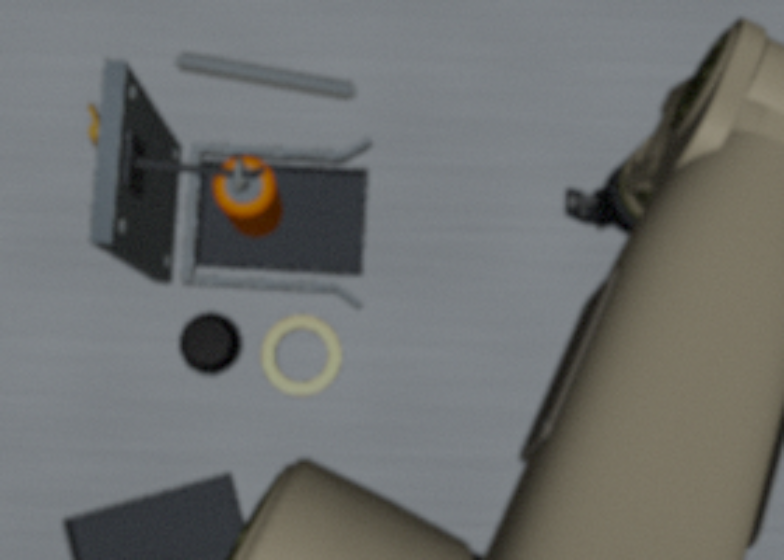

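View pics/f_scene.png

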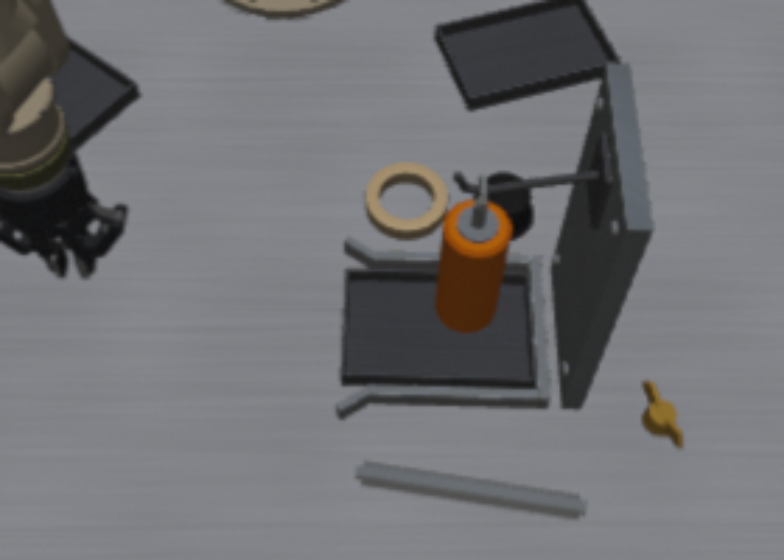

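The tray is home: in the scene crop its front end at column 533 meets the stop at about 540, and its rear end at column 345 lines up with the mouth. It is centred between the rails. The roller still hangs, the four bystanders are in place and the arm is clear.

```bash
python3 -c "
from cell import job; print(job.close_job())"
```

```text
the job is handed in; nothing more can be done
None
```

The drip tray is home against the back stop and released, nothing was seen to touch the roller, the other parts look unmoved in the last pictures, and the job is handed in; no verdict came back.

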